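Raise the ladder-lock shelf one rung and load the stand

TASK

The tip box is too tall for the space under the little stand's shelf. Lift the shelf by its side pin until the pawl has clicked over the next rung up, lower it gently so that it hangs on that rung by itself, then slide the tip box straight in under it, between the feet, until it meets the uprights, and after that stand the specimen cup upright on the shelf. Do not let the shelf drop, keep box and cup upright, and leave the dropper bottle and the tape roll where they are.

Things in the scene. Friction and masses are not known exactly. Their poses are not given: they have to be found in the camera images.
- stand: Fixed aluminium bench stand, about 200 mm high. Origin on the table midway between its two uprights, at their front faces; x points to the rear (away from the open front), y to the left seen from the front, z up. Uprights: bars 20 (x) x 14 mm at y = +-45 mm, x = 0 to 20 mm. The shelf's carriage and pawl reach behind them to x = +67 mm.
- bay (a point): On the table at stand x = -44 mm, y = 0: where the tip box's origin comes to lie when it is home against the uprights. Two feet, 14 mm wide and 12 mm high, run forward at stand y = +-85 mm to x = -90 mm; 156 mm is clear between them and the bare table is the floor there. Axes as the stand.
- rung2 (a point): Middle of the second of three rungs between the uprights: 10 mm steel rods along y at stand x = 12 mm, z = 71, 121 and 171 mm. The shelf starts with its pawl on the first and must hang on this second one.
- shelf (a joint): Height of the sliding shelf in m: 0 at the bottom, where it starts; 0.050 hanging on the second rung, 0.100 on the third; upper stop 0.115. Vertical slide, about 0.7 kg (+-30 %); falls back if let go too low. The pawl drops over the second rung at about 0.065 (over the third at 0.115): raise to 0.070 to 0.100, then lower. A rung once passed cannot be undone.
- deck (a point): Middle of the top face of the shelf's deck; moves with the shelf, axes as the stand. At the bottom it is at z = 53 mm (on the second rung 103 mm), stand x = -42 mm, y = 0. The deck is a plate 8 mm thick, 76 mm deep (x), 150 mm wide (y), front edge at stand x = -80 mm, dark mat, no rim; a back plate 46 mm high stands behind it at stand x = -6 mm.
- lift_pin (a point): Point on the lifting pin, a 12 mm steel rod along y on the shelf's right side (stand -y) from y = -81 to -175 mm, with a 22 mm end knob to -183 mm. This point: stand x = -25, y = -135 mm, 12 mm above the deck top (z = 65 mm with the shelf down). Clear all round, only table below. Lift it from below with closed fingers tilted forward 45 degrees, or pinch it from above.
- pawl (a joint): Gravity pawl behind the uprights on the carriage, rad: 0 with its nose level (rest, held by its heavy tail); grows to about 0.75 as a passing rung pushes the nose down, and falls back to 0 once over the rung.
- tip_box: Blue closed pipette tip box, 91 mm deep (x), 122 mm wide (y), 68 mm high, 0.13 to 0.29 kg. Origin at the centre of its underside; front face 42 mm (lid tab 47 mm) towards -x, back face 42 to 44 mm towards +x. It starts in front of the stand, nearly square to it.
- specimen_cup: White screw-top specimen cup, 70 mm high, 48 mm in diameter at the body and 54 mm at the lid (the top 14 mm), 55 g. Origin at the centre of its underside, z up.
- dropper: Bystander: small white dropper bottle, 33 mm in diameter, 92 mm high. Origin at the centre of its underside.
- tape_roll: Bystander: roll of tape lying flat, 78 mm in diameter, 19 mm high. Origin at the centre of its underside.
Not all that is in view belongs to the job. What is shaped like the specimen_cup but blue is not meant.

How it is judged:
By the outcome, as a careful person would: the job done as asked, in the order asked, and still so for the second after the job is handed in, with the robot touching nothing.
It also fails if it takes over 67 s, if anything falls off the work surface, if the arm or the gripper's body presses on something with over 40 N, if the wrist force passes 120 N, or if a joint passes its speed limit or range.

ROBOT

A 6-joint arm with a two-finger parallel gripper is mounted at the origin on a cart in front of the work surface, level with it; the furniture and walls round the work are solid. World frame = base frame: x ahead of the robot, y to its left, z up, the work surface at z = 0. Lengths are in m, angles in rad, forces in N, time in s.
With the tool pointing down it reaches from about 0.375 to 0.975 m from the base axis. Payload 3.8 kg.
Tool frame: the origin (TCP) lies midway between the tips of the shut fingers; the grasp point (between the pads) lies 19 mm behind it; z points along the fingers, y is the line along which they close (so a half turn about z gives the same grasp; the last joint's range is limited). The gripper opens to 85 mm and grips with 20 to 120 N. Pads are 22 mm wide; open, the fingers measure 114 mm over their backs; the gripper's body (76 mm by 85 mm) begins 54 mm behind the grasp point. The pads swing forward as they close: fully open they stand 13 mm farther back than shut.
Start: joints at [1.177, 0.264, 1.604, -0, 1.274, -0.037], TCP at [0.236, 0.632, 0.231] pointing down, gripper open.
Joint ranges: [-2.63, 2.63], [-0.94, 2.18], [0.31, 2.57], [-1.31, 4.45], [0, 2.66], [-2.55, 2.55]. Speed limits (rad/s): [2.57, 2.57, 3.14, 3.14, 3.14, 3.14].

INTERFACE

Orientations are given as a rotation vector (axis times angle).
In Python, from workcell import status, read_camera, workorder, masks_of gives the robot as it stands.
- The arm moves only by the tool drive_tool, never from a script. Its argument "rows" is a list of rows, each a list of 7 numbers: the turn, a rotation vector about the tool's x, y, z in degrees, then the shift along the tool's x, y, z in m, then the opening, from 0 (shut) to 1 (fully open). In form: [[ax, ay, az, tx, ty, tz, claw], ...]. A call has 1 to 8 rows; each row shifts and turns the commanded pose from where the row before left it, along the tool's axes as they then stand; what a row does not reach is not made up. A row lasts 1/12 s, in which the tool goes at most 41.7 mm and 7.16 degrees, less where a joint would pass 70% of its speed; a pose out of reach is approached as far as the arm can. A call is refused whole if a number of a shift passes 0.0417 or a number of a turn 7.16, either way. A call with a gripper value outside its range is refused whole. The fingers move at their own pace and stop on an object; "force" is the grip in N (left out, the last holds). Time passes only in rows, so rows that do not move let the fingers close. It gives the time, the measured TCP pose, the force, the opening and the grip force at its end, in the units of the state.
- status.read_state(): the state, without advancing time (a new reading comes with each control period).
- read_camera(name): name is "side" or "top" or "wrist"; returns a dict with "color" (400x640x3 uint8, red, green, blue), "intrinsics" (3x3 intrinsics, pixels), "D" ([k1, k2, p1, p2, k3] as OpenCV has them; the pictures are not rectified), "world_from_camera" (4x4, takes a point from camera to world coordinates); the wrist camera has in their place "mount" (4x4, takes a point from camera to tool coordinates, whose origin is the TCP and whose axes are the flange's). Camera axes: x right, y up, looking along -z (the intrinsics and any distortion apply to the point x, -y, -z); pixel columns grow to the right and rows downward; lengths in m; the calibration is good to about 2 mm. A picture is of the moment at which its call begins: read the wrist's pose just before it. There is no depth.
- workorder.finish_job(): hands the job in; it is judged then, once.
Trained networks look in a picture, given as the dict that the camera call returned (one of the last four; its "shot" number tells which), for a name from the list of things; names that differ only in an ending like _2 or _b are one class to them, and where a whole thing is asked for, a point or a joint stands for the part that bears it (a point fixed in the world has none). Each returns a list of dicts, best first, with "score" (0 to 1); they miss things now and then, are a little off and sometimes report something else, mostly with a low value. They report only what shows in the picture. A call takes as long as a camera call. They do not tell look-alikes from the thing itself.
- masks_of(picture, name): "mask" (400x640 bool, what is visible of it) and "bbox" ([left, top, right, bottom] in pixels, round what is visible of it).
The state is a dict: "time": time; "q": joint angles; "joint_vel": joint speeds; "joint_torque": joint torques, N m; "tool_pos": TCP position; "tcp_rot": TCP orientation; "wrist_force": force on the tool from outside, world axes, zero at the start; "torque": the same for the moment, N m; "width": opening from 0.0 (shut) to 1.0 (fully open); "grip_force": force on a finger pad.
Only numpy, scipy, OpenCV 4.12 (cv2) and the standard library are available. Lean on these libraries where they do the work, as an engineer would, in place of code of your own. Each camera call takes 0.05 s, during which the arm holds its last target. There are 200 camera calls.

## Working session

There is one attempt and no reset: what is moved stays moved. The work goes in short steps, Python scripts to look and compute and a tool call to move; the robot and the scene stay as the last step left them, time stands still between calls to the robot, and variables do not carry over. Pictures are saved under pics/ and viewed, at most 10 in all, crops included, and the job is handed in when it is done.

Besides the shell and the picture viewer there is one more tool, called after ">>>" as name(argument=value, ...), one argument or row to a line, values as JSON. drive_tool: Moves the arm, as the interface text tells. Its arguments: {"type":"object","properties":{"rows":{"type":"array"},"force":{"type":"number"}},"required":["rows"]}

```bash
ls; mkdir -p pics
cat > h.py <<'E'
import numpy as np, cv2
from workcell import status, read_camera, workorder, masks_of
def save(p,n): cv2.imwrite(f'pics/{n}.png',p['color'][:,:,::-1])
E
python3 - <<'E'
from h import *
s=status.read_state(); print(s)
for n in ['side','top']:
    p=read_camera(n); save(p,n+'0')
    print(n,p['intrinsics'].tolist(),p['D'],np.round(p['world_from_camera'],3).tolist())
    for o in ['stand','lift_pin','tip_box','specimen_cup','dropper','tape_roll','deck']:
        print(o,[(round(d['score'],2),d['bbox'],int(d['mask'].sum())) for d in masks_of(p,o)])
a=cv2.imread('pics/side0.png');b=cv2.imread('pics/top0.png')
cv2.imwrite('pics/both.png',cv2.resize(np.vstack([a,b]),(480,600)))
E
```

```text
pics
{'time': 0.0, 'q': array([ 1.17709419e+00,  2.64796013e-01,  1.60537984e+00,  2.19050814e-05,
        1.27369032e+00, -3.69145962e-02]), 'joint_vel': array([ 0.00039222, -0.00026808,  0.00044472,  0.00043525, -0.00091514,
        0.00050177]), 'joint_torque': array([ 1.09953742e-04, -5.15103114e+01, -3.67314291e+01, -4.39612711e-05,
        1.26760011e-02, -1.26455834e-05]), 'tool_pos': array([0.23547791, 0.63181368, 0.22992999]), 'tcp_rot': array([-0.55739246, -3.09123369,  0.0034812 ]), 'wrist_force': array([-0.07076382, -0.36731221,  0.04930562]), 'torque': array([-0.01025025, -0.00448128,  0.00581486]), 'grip_force': 0.0, 'width': 1.0004952513575271}
side [[463.0124740710619, 0.0, 318.7057320300925], [0.0, 463.0124740710619, 198.68574282433772], [0.0, 0.0, 1.0]] [-0.01582359  0.          0.          0.          0.        ] [[0.829, 0.345, -0.44, -0.001], [-0.559, 0.514, -0.651, -0.796], [0.001, 0.785, 0.619, 0.89], [0.0, 0.0, 0.0, 1.0]]
stand [(0.82, [310.5, 158.5, 384.8, 257.7], 3326), (0.44, [318.2, 181.5, 383.6, 256.2], 1907)]
lift_pin [(0.59, [314.2, 181.2, 385.5, 256.1]
[... 408 characters left out ...]
312.4, 186.4, 385.6, 254.6], 2011)]
top [[519.7548160950062, 0.0, 323.23497139606104], [0.0, 519.7548160950062, 185.29864738353467], [0.0, 0.0, 1.0]] [-0.03636362  0.          0.          0.          0.        ] [[-0.007, 0.998, -0.065, 0.459], [-1.0, -0.007, -0.006, 0.01], [-0.006, 0.065, 0.998, 1.561], [0.0, 0.0, 0.0, 1.0]]
stand [(0.67, [303.6, 136.8, 396.1, 192.8], 2956)]
lift_pin [(0.94, [305.6, 136.2, 402.2, 192.9], 2092)]
tip_box [(0.55, [306.6, 196.1, 352.7, 227.4], 1232)]
specimen_cup [(0.84, [181.0, 198.3, 200.4, 217.7], 288), (0.6, [216.5, 219.2, 236.0, 237.3], 259), (0.48, [260.4, 209.1, 275.9, 227.2], 263)]
dropper []
tape_roll [(0.88, [195.8, 159.6, 224.4, 188.0], 406)]
deck []
```

Run:
```python
from h import *
a=cv2.imread('pics/side0.png');b=cv2.imread('pics/top0.png')
A=cv2.resize(a[130:350,215:400],None,fx=2.0,fy=2.0,interpolation=cv2.INTER_CUBIC)[:440]
B=cv2.resize(b[120:260,170:420],None,fx=1.7,fy=1.7,interpolation=cv2.INTER_CUBIC)
o=np.zeros((600,800,3),np.uint8); o[:440,:370]=A; o[:B.shape[0],372:372+B.shape[1]]=B
c=cv2.resize(b,(424,265)); o[300:565,374:798]=c
cv2.imwrite('pics/v1.png',o)
```

```text
(no output)
```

View pics/v1.png

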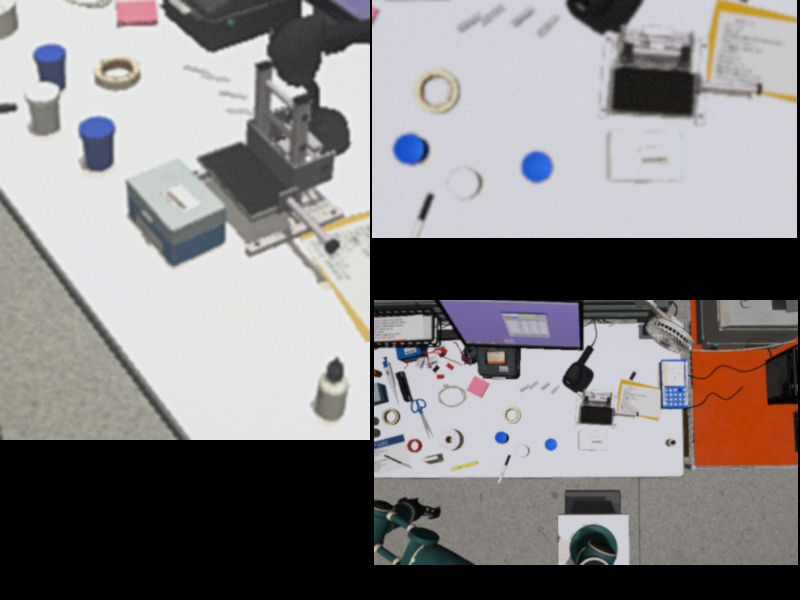

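```bash
cat >> h.py <<'E'
from scipy.spatial.transform import Rotation as R
def campose(p,s=None):
    if 'world_from_camera' in p: return p['world_from_camera']
    T=np.eye(4); T[:3,:3]=R.from_rotvec(s['tcp_rot']).as_matrix(); T[:3,3]=s['tool_pos']
    return T@p['mount']
def onplane(p,uv,z,s=None):
    T=campose(p,s); uv=np.asarray(uv,float).reshape(-1,1,2)
    n=cv2.undistortPoints(uv,p['intrinsics'],p['D']).reshape(-1,2)
    d=np.c_[n[:,0],-n[:,1],-np.ones(len(n))]@T[:3,:3].T
    return T[:3,3]+d*((z-T[2,3])/d[:,2])[:,None]
def proj(p,X,s=None):
    T=np.linalg.inv(campose(p,s)); X=np.asarray(X,float).reshape(-1,3)@T[:3,:3].T+T[:3,3]
    X=X*[1,-1,-1]
    return cv2.projectPoints(X,np.zeros(3),np.zeros(3),p['intrinsics'],p['D'])[0].reshape(-1,2)
def move(pos,rot=None):
    "total shift in tool axes and turn in tool axes (deg) to a target"
    s=status.read_state(); Rm=R.from_rotvec(s['tcp_rot'])
    print('shift tool',np.round(Rm.inv().apply(np.array(pos)-s['tool_pos']),4))
    if rot is not None: print('turn',np.round((Rm.inv()*rot).as_rotvec(degrees=True),2))
E
python3 - <<'E'
from h import *
p=read_camera('top')
f=lambda l,uv,z:print(l,np.round(onplane(p,uv,z),3).tolist())
# crop px -> full
c=lambda x,y:(170+(x-372)/1.7,120+y/1.7)
f('deck FL FR BR BL',[c(612,108),c(695,116),c(700,72),c(613,65)],.053)
f('knob',[c(759,90)],.065)
f('box',[c(608,132),c(681,130),c(683,180),c(611,180)],.068)
f('cup',[(226.2,228.2)],.07)
f('tape',[(210,174)],.019)
f('dropper',[(447,212)],.09)
p=read_camera('side')
f('dropper',[(381,336)],.0); f('cupside top',[(236,177)],.07)
p=read_camera('wrist'); print(p['mount'].tolist(),p['intrinsics'].tolist(),p['D'])
E
```

```text
deck FL FR BR BL [[0.563, 0.053, 0.053], [0.548, -0.088, 0.053], [0.623, -0.098, 0.053], [0.637, 0.051, 0.053]]
knob [[0.591, -0.197, 0.065]]
box [[0.521, 0.06, 0.068], [0.524, -0.064, 0.068], [0.439, -0.066, 0.068], [0.44, 0.055, 0.068]]
cup [[0.435, 0.297, 0.07]]
tape [[0.596, 0.356, 0.019]]
dropper [[0.477, -0.331, 0.09]]
dropper [[0.468, -0.354, 0.0]]
cupside top [[0.433, 0.295, 0.07]]
[[2.668783244616379e-05, 0.9560137772150165, 0.2933217637046967, 0.07549150420252512], [0.9999999367026571, 7.8556379228561e-05, -0.0003470209994035118, 0.0011715480489690178], [-0.000354799152118262, 0.29332175439944724, -0.9560137146053864, -0.14193537850303412], [0.0, 0.0, 0.0, 1.0]] [[279.6596668963728, 0.0, 324.4261276951951], [0.0, 279.6596668963728, 200.68930275113047], [0.0, 0.0, 1.0]] [-0.00859555  0.          0.          0.          0.        ]
```

Run:
```python
from h import *
D=R.from_rotvec([0,np.pi,0])
move([.45,-.02,.22],D)
s=status.read_state(); print(np.round(D.inv().apply(np.array([.45,-.02,.22])-s['tool_pos']),4))
```

```text
shift tool [-0.4287 -0.5366  0.0113]
turn [ -0.    -0.   -20.44]
[-0.2143 -0.6525  0.0113]
```

>>> drive_tool(
  rows=[
    [0, 0, -6.81, 0, 0, 0, 1],
    [0, 0, -6.81, 0, 0, 0, 1],
    [0, 0, -6.82, 0, 0, 0, 1],
    [0, 0, 0, -0.0126, -0.0384, 0.0007, 1],
    [0, 0, 0, -0.0126, -0.0384, 0.0007, 1],
    [0, 0, 0, -0.0126, -0.0384, 0.0007, 1],
    [0, 0, 0, -0.0126, -0.0384, 0.0007, 1],
    [0, 0, 0, -0.0126, -0.0384, 0.0007, 1],
  ],
)

```text
time: 1.62
tool_pos: [0.2989, 0.4388, 0.2277]
tcp_rot: [-0.001, 3.141, 0.0]
wrist_force: [1.1, 0.3, 0.1]
width: 1.003
grip_force: 0.0
```

>>> drive_tool(
  rows=[
    [0, 0, 0, -0.0126, -0.0384, 0.0007, 1],
    [0, 0, 0, -0.0126, -0.0384, 0.0007, 1],
    [0, 0, 0, -0.0126, -0.0384, 0.0007, 1],
    [0, 0, 0, -0.0126, -0.0384, 0.0007, 1],
    [0, 0, 0, -0.0126, -0.0384, 0.0007, 1],
    [0, 0, 0, -0.0126, -0.0384, 0.0007, 1],
    [0, 0, 0, -0.0126, -0.0384, 0.0007, 1],
    [0, 0, 0, -0.0126, -0.0384, 0.0007, 1],
  ],
)

```text
time: 2.28
tool_pos: [0.3998, 0.1315, 0.2227]
tcp_rot: [-0.001, 3.14, 0.001]
wrist_force: [1.8, 0.2, 0.1]
width: 1.005
grip_force: 0.0
```

>>> drive_tool(
  rows=[
    [0, 0, 0, -0.0126, -0.0384, 0.0007, 0],
    [0, 0, 0, -0.0126, -0.0384, 0.0007, 0],
    [0, 0, 0, -0.0126, -0.0384, 0.0007, 0],
    [0, 0, 0, -0.0126, -0.0384, 0.0007, 0],
    [0, 0, 0, 0, 0, 0, 0],
    [0, 0, 0, 0, 0, 0, 0],
  ],
)

```text
time: 2.78
tool_pos: [0.4503, -0.0223, 0.2196]
tcp_rot: [0.008, 3.141, 0.0]
wrist_force: [0.3, 0.4, -0.2]
width: 0.145
grip_force: 0.0
```

Run:
```python
from h import *
s=status.read_state(); p=read_camera('wrist'); save(p,'w1'); print(s['time'],s['tool_pos'],s['tcp_rot'],s['width'])
import pickle; pickle.dump((s,p),open('w1.pkl','wb'))
for o in ['stand','lift_pin','tip_box','specimen_cup']:
    print(o,[(round(d['score'],2),d['bbox'],int(d['mask'].sum())) for d in masks_of(p,o)])
# model guess overlay
```

```text
2.7833 [ 0.45027967 -0.02233514  0.2195506 ] [8.02047789e-03 3.14141859e+00 1.64603446e-04] 0.14531407123206097
stand [(0.71, [180.4, 237.1, 399.9, 340.1], 3610)]
lift_pin [(0.98, [178.9, 257.9, 391.3, 338.5], 2965)]
tip_box [(0.93, [287.0, 165.8, 399.2, 245.7], 8417)]
specimen_cup [(0.89, [618.4, 194.5, 639.7, 225.5], 543), (0.77, [561.6, 149.8, 637.3, 196.0], 3082), (0.63, [465.7, 166.7, 534.4, 221.3], 2754)]
```

View pics/w1.png

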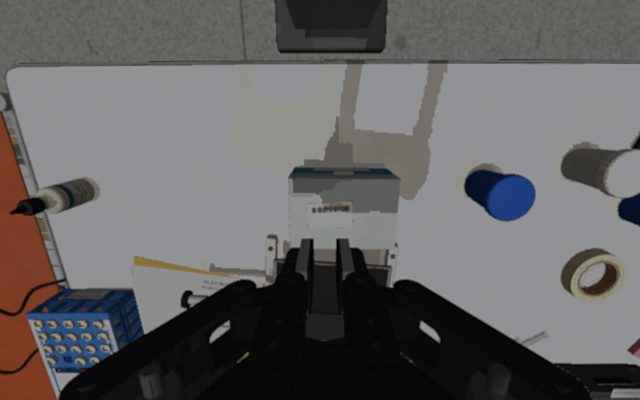

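>>> drive_tool(
  rows=[
    [0, 0, 0, -0.0296, -0.0268, 0, 1],
    [0, 0, 0, -0.0296, -0.0268, 0, 1],
    [0, 0, 0, -0.0296, -0.0268, 0, 1],
    [0, 0, 0, -0.0296, -0.0268, 0, 1],
    [0, 0, 0, -0.0296, -0.0268, 0, 1],
    [0, 0, 7, 0, 0, 0, 1],
    [0, 0, 7, 0, 0, 0, 1],
    [0, 0, 7, 0, 0, 0, 1],
  ],
)

```text
time: 3.7
tool_pos: [0.5986, -0.1531, 0.2186]
tcp_rot: [-0.579, -3.086, -0.001]
wrist_force: [0.9, 1.6, 0.8]
width: 1.003
grip_force: 0.0
```

>>> drive_tool(
  rows=[
    [0, 0, 7, 0, 0, 0, 1],
    [0, 0, 7, 0, 0, 0, 1],
    [0, 0, 7, 0, 0, 0, 1],
    [0, 0, 7, 0, 0, 0, 1],
    [0, 0, 7, 0, 0, 0, 1],
    [0, 0, 7, 0, 0, 0, 1],
    [0, 0, 7, 0, 0, 0, 1],
    [0, 0, 7, 0, 0, 0, 1],
  ],
)

```text
time: 4.37
tool_pos: [0.5981, -0.1522, 0.2194]
tcp_rot: [-1.959, -2.455, -0.0]
wrist_force: [0.4, -0.5, -0.6]
width: 1.001
grip_force: 0.0
```

>>> drive_tool(
  rows=[
    [0, 0, 7, 0, 0, 0, 0.6],
    [0, 0, 7, 0, 0, 0, 0.6],
    [0, 0, 4, 0, 0, 0, 0.6],
    [0, 0, 0, 0, 0, 0, 0.6],
  ],
)

```text
time: 4.7
tool_pos: [0.5981, -0.1524, 0.2194]
tcp_rot: [-2.315, -2.124, -0.0]
wrist_force: [-0.2, -0.6, 0.7]
width: 0.605
grip_force: 0.0
```

Run:
```python
from h import *
s=status.read_state(); p=read_camera('wrist'); save(p,'w2'); print(s['time'],s['q'],s['tool_pos'],s['tcp_rot'],s['width'])
import pickle; pickle.dump((s,p),open('w2.pkl','wb'))
for o in ['stand','deck','lift_pin','tip_box','specimen_cup']:
    print(o,[(round(d['score'],2),d['bbox'],int(d['mask'].sum())) for d in masks_of(p,o)])
```

```text
4.7 [-2.89852725e-01  1.63543434e-01  1.74674807e+00  1.20762338e-04
  1.23142575e+00 -2.03710712e-01] [ 0.5981364  -0.15237041  0.21939717] [-2.31495225e+00 -2.12357281e+00 -5.31460891e-05] 0.6047695330178388
stand [(0.79, [267.2, 0.1, 428.9, 231.8], 21611)]
deck [(0.58, [264.8, 1.0, 422.8, 229.1], 14285)]
lift_pin [(0.92, [262.0, 1.5, 424.2, 228.9], 14567)]
tip_box [(0.71, [135.7, 0.0, 256.8, 109.9], 11605)]
specimen_cup []
```

View pics/w2.png

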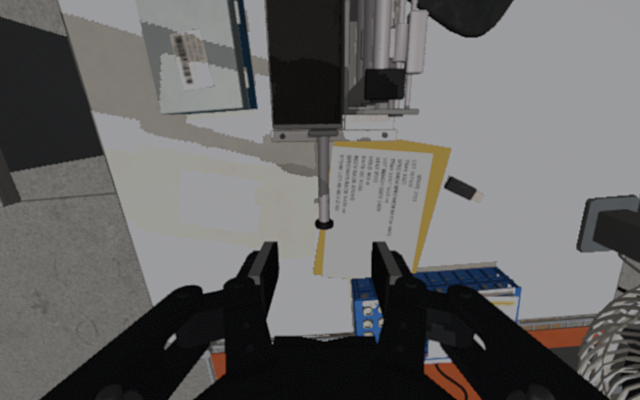

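```bash
cat > fit.py <<'E'
from h import *; import pickle
from scipy.optimize import least_squares
s,p=pickle.load(open('w2.pkl','rb'))
M=np.array([[-80,-75,53],[-4,-75,53],[-25,-81-4,65],[-25,-170,65],[-25,-179,65],[-90,-92,12]])/1e3
U=np.array([[272,131],[342,124],[321,140],[324,211],[324,223],[272,141]],float)
def W(v,M): 
    c,t=np.cos(v[2]),np.sin(v[2]); return np.c_[v[0]+c*M[:,0]-t*M[:,1],v[1]+t*M[:,0]+c*M[:,1],M[:,2]]
r=least_squares(lambda v:(proj(p,W(v,M),s)-U).ravel(),[.635,-.02,-.08],loss='soft_l1')
v=r.x; print(v,np.degrees(v[2])); print(np.round(proj(p,W(v,M),s)-U,1))
B=np.array([[-42,-61,68],[43,-61,68]])/1e3
print('box', np.round(onplane(p,[[160,113],[256,108]],.06,s),4), )
print('pin',W(v,np.array([[-.025,-.135,.065],[-.025,-.125,.065]])),'bay',W(v,np.array([[-.044,0,0]])))
c=p['color'][:,:,::-1].copy()
for q in proj(p,W(v,np.vstack([M,[[-.09,-.092,0],[-.08,.075,.053],[0,-.052,.2],[0,-.038,.2],[.02,-.038,.2],[.02,-.052,.2]]])),s): cv2.circle(c,tuple(int(round(a*8)) for a in q),8,(0,0,255),1,shift=3)
cv2.imwrite('pics/w2c.png',cv2.resize(c[:250,140:450],None,fx=2.4,fy=2.4,interpolation=cv2.INTER_NEAREST))
E
python3 fit.py
```

```text
[ 0.6310052  -0.01586344 -0.06576753] -3.768201818706128
[[-1.  -2.3]
 [ 0.1  3.2]
 [ 1.5 -2. ]
 [ 0.2  4.1]
 [ 0.4 -0.4]
 [-2.   0.6]]
box [[ 0.4356 -0.0596  0.06  ]
 [ 0.5351 -0.0635  0.06  ]]
pin [[ 0.59718703 -0.14892857  0.065     ]
 [ 0.59784423 -0.13895019  0.065     ]] bay [[ 0.58710033 -0.01297175  0.        ]]
```

View pics/w2c.png

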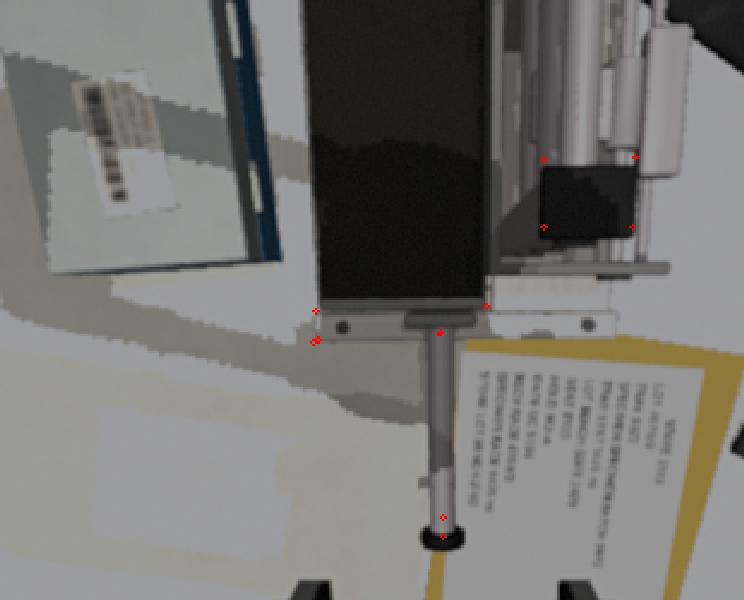

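```bash
sed -i 's/^M=.*/M=np.array([[-80,-75,53],[-4,-75,53],[-25,-83,65],[-25,-175,65],[-90,-92,12],[0,-52,195],[20,-52,195],[20,-38,195],[0,-38,195]])\/1e3/; s/^U=.*/U=np.array([[272.6,128.8],[342.7,127.5],[323.3,138],[324.6,219.6],[271,142.3],[366.3,99.2],[405,98.3],[404.6,68.8],[365.4,69.6]],float)/; s/\[\[160,113\],\[256,108\]\],.06/[[160.6,112.9],[243.5,109.5],[140+211\/2.4,0],[143,22]],.068/' fit.py; python3 fit.py
python3 - <<'E'
from h import *
a=np.radians(-4)
x=[np.sin(-a),np.cos(a),0]
print(x)
Rm=R.from_matrix(np.array([x,[np.cos(a),np.sin(a),0],[0,0,-1]]).T)
move([.597,-.149,.13],Rm)
E
```

```text
[ 0.63258918 -0.01726013 -0.07345754] -4.208807101792511
[[-0.5  0.5]
 [ 0.4  0.9]
 [ 0.2 -0.9]
 [ 0.   0.6]
 [-0.2 -0.2]
 [ 0.4 -1.7]
 [-2.5 -1.3]
 [-0.4  1. ]
 [ 2.1  0.6]]
box [[ 0.4407 -0.06    0.068 ]
 [ 0.5243 -0.0642  0.068 ]
 [ 0.5261  0.0304  0.068 ]
 [ 0.4447  0.0202  0.068 ]]
pin [[ 0.59774875 -0.15006127  0.065     ]
 [ 0.59848266 -0.14008824  0.065     ]] bay [[ 0.58870784 -0.0140309   0.        ]]
[np.float64(0.0697564737441253), np.float64(0.9975640502598242), 0]
shift tool [ 0.0048 -0.0014  0.0894]
turn [-0.  -0.  -0.9]
```

>>> drive_tool(
  rows=[
    [0, 0, -0.7, 0.004, -0.001, 0.03, 0.6],
    [0, 0, 0, 0, 0, 0.035, 0.6],
    [0, 0, 0, 0, 0, 0.035, 0.6],
    [0, 0, 0, 0, 0, 0.035, 0.6],
    [0, 0, 0, 0, 0, 0.025, 0.6],
    [0, 0, 0, 0, 0, 0.0134, 0.6],
    [0, 0, 0, 0, 0, 0, 0.6],
  ],
)

```text
time: 5.58
tool_pos: [0.5941, -0.1494, 0.042]
tcp_rot: [-2.298, -2.133, 0.006]
wrist_force: [-1.2, 0.5, -1.0]
width: 0.602
grip_force: 0.0
```

>>> drive_tool(
  rows=[
    [0, 0, 0, 0, 0, 0, 0],
    [0, 0, 0, 0, 0, 0, 0],
    [0, 0, 0, 0, 0, 0, 0],
    [0, 0, 0, 0, 0, 0, 0],
    [0, 0, 0, 0, 0, 0, 0],
    [0, 0, 0, 0, 0, 0, 0],
  ],
  force=60,
)

```text
time: 6.08
tool_pos: [0.5972, -0.1507, 0.0487]
tcp_rot: [2.302, 2.136, -0.001]
wrist_force: [-6.1, 0.3, 6.2]
width: 0.115
grip_force: 58.5
```

>>> drive_tool(
  rows=[
    [0, 0, 0, 0, 0, -0.006, 0],
    [0, 0, 0, 0, 0, -0.01, 0],
    [0, 0, 0, 0, 0, -0.01, 0],
    [0, 0, 0, 0, 0, -0.012, 0],
    [0, 0, 0, 0, 0, -0.012, 0],
    [0, 0, 0, 0, 0, -0.012, 0],
    [0, 0, 0, 0, 0, -0.01, 0],
    [0, 0, 0, 0, 0, -0.008, 0],
  ],
)

```text
time: 6.75
tool_pos: [0.5972, -0.1507, 0.1276]
tcp_rot: [2.303, 2.136, -0.001]
wrist_force: [1.1, -4.9, -9.7]
width: 0.117
grip_force: 59.0
```

>>> drive_tool(
  rows=[
    [0, 0, 0, 0, 0, -0.003, 0],
    [0, 0, 0, 0, 0, 0, 0],
    [0, 0, 0, 0, 0, 0, 0],
  ],
)

```text
time: 7.0
tool_pos: [0.5972, -0.1507, 0.1293]
tcp_rot: [2.303, 2.136, -0.001]
wrist_force: [0.7, -5.7, -8.1]
width: 0.113
grip_force: 59.1
```

Run:
```python
from h import *
s=status.read_state(); print(s['tool_pos'],s['wrist_force'],s['torque'])
p=read_camera('side'); save(p,'s2'); c=p['color'][140:280,270:410,::-1]
q=read_camera('wrist'); save(q,'w3')
o=np.zeros((560,800,3),np.uint8); o[:,:400]=cv2.resize(c[:,20:120],(400,560),interpolation=cv2.INTER_CUBIC); o[:375,400:]=cv2.resize(q['color'][:300,160:480,::-1],(400,375)); cv2.imwrite('pics/v3.png',o)
```

```text
[ 0.59716185 -0.15065868  0.12928396] [ 0.65397336 -5.69520512 -8.10840883] [-0.83233035  0.05289573 -0.00494906]
```

View pics/v3.png

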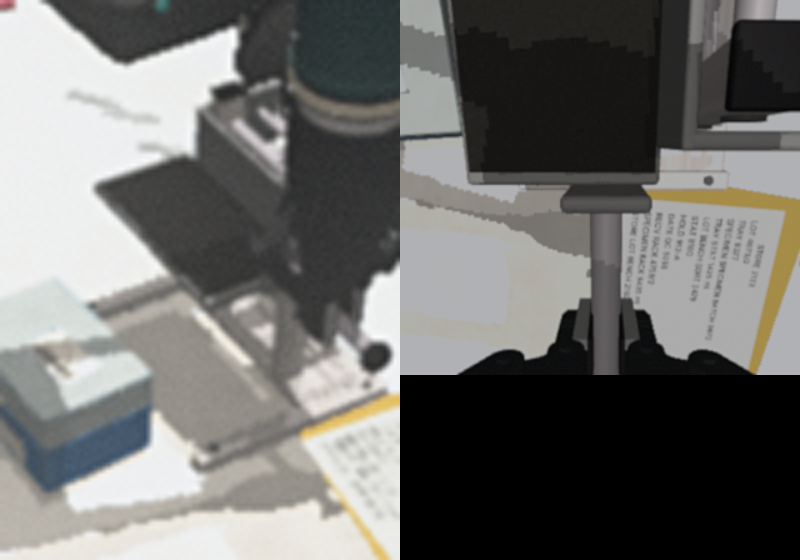

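The shelf is raised by about 80 mm with the pin pinched at wrist pixel ~(323,270). I'll lower it gently and watch the force.

>>> drive_tool(
  rows=[
    [0, 0, 0, 0, 0, 0.006, 0],
    [0, 0, 0, 0, 0, 0.007, 0],
    [0, 0, 0, 0, 0, 0.006, 0],
    [0, 0, 0, 0, 0, 0.004, 0],
    [0, 0, 0, 0, 0, 0.002, 0],
    [0, 0, 0, 0, 0, 0.002, 0],
    [0, 0, 0, 0, 0, 0, 0],
  ],
)

```text
time: 7.68
tool_pos: [0.5971, -0.1506, 0.1013]
tcp_rot: [2.303, 2.137, -0.001]
wrist_force: [0.0, -5.6, -9.9]
width: 0.119
grip_force: 59.1
```

>>> drive_tool(
  rows=[
    [0, 0, 0, 0, 0, 0.001, 0],
    [0, 0, 0, 0, 0, 0.001, 0],
    [0, 0, 0, 0, 0, 0.001, 0],
    [0, 0, 0, 0, 0, 0, 0],
  ],
)

```text
time: 8.02
tool_pos: [0.5972, -0.1507, 0.0987]
tcp_rot: [2.303, 2.136, -0.001]
wrist_force: [-0.3, -4.4, -7.2]
width: 0.116
grip_force: 59.2
```

>>> drive_tool(
  rows=[
    [0, 0, 0, 0, 0, 0.001, 0],
    [0, 0, 0, 0, 0, 0, 0],
  ],
)

```text
time: 8.18
tool_pos: [0.5971, -0.1507, 0.0985]
tcp_rot: [2.303, 2.137, -0.001]
wrist_force: [-2.6, -4.5, -3.9]
width: 0.11
grip_force: 59.7
```

>>> drive_tool(
  rows=[
    [0, 0, 0, 0, 0, 0.001, 0],
    [0, 0, 0, 0, 0, 0, 0],
  ],
)

```text
time: 8.35
tool_pos: [0.5972, -0.1507, 0.0983]
tcp_rot: [2.303, 2.136, -0.001]
wrist_force: [-2.3, -4.5, -0.9]
width: 0.117
grip_force: 60.1
```

>>> drive_tool(
  rows=[
    [0, 0, 0, 0, 0, 0.0008, 0],
    [0, 0, 0, 0, 0, 0, 0.12],
    [0, 0, 0, 0, 0, 0, 0.2],
    [0, 0, 0, 0, 0, 0, 0.3],
    [0, 0, 0, 0, 0, 0, 0.5],
    [0, 0, 0, 0, 0, 0, 0.5],
    [0, 0, 0, 0, 0, 0, 0.5],
  ],
)

```text
time: 8.93
tool_pos: [0.5977, -0.1499, 0.0966]
tcp_rot: [2.303, 2.136, 0.001]
wrist_force: [0.2, -0.1, 0.0]
width: 0.499
grip_force: 0.0
```

>>> drive_tool(
  rows=[
    [0, 0, 0, 0, 0, -0.03, 0.5],
    [0, 0, 0, 0, 0, -0.041, 0.5],
    [0, 0, 0, 0, 0, -0.041, 0.5],
    [0, 0, 0, 0, 0, -0.01, 0.5],
    [0, 0, 0, 0, 0, 0, 0.5],
  ],
)

```text
time: 9.35
tool_pos: [0.6008, -0.151, 0.2244]
tcp_rot: [2.297, 2.131, 0.009]
wrist_force: [0.6, -0.0, 0.1]
width: 0.501
grip_force: 0.0
```

```bash
cat > fit2.py <<'E'
from h import *
s=status.read_state(); p=read_camera('wrist'); save(p,'w4'); print(s['time'],s['tool_pos'],s['tcp_rot'],s['q'])
import pickle; pickle.dump((s,p),open('w4.pkl','wb'))
v=[.6326,-.0173,-.0735]
M=np.array([[-80,-75],[-4,-75]])/1e3
c,t=np.cos(v[2]),np.sin(v[2])
for z in (.053,.103):
    X=np.c_[v[0]+c*M[:,0]-t*M[:,1],v[1]+t*M[:,0]+c*M[:,1],[z,z]]
    print(z,np.round(proj(p,X,s),1).tolist())
g=p['color'].mean(2); print(np.round(g[60:200:4,325]).astype(int))
# pushing pose
E
python3 fit2.py
```

```text
9.35 [ 0.60076501 -0.15100766  0.22438959] [2.29654335 2.13055074 0.00891066] [-2.86642799e-01  1.57434186e-01  1.74448410e+00  3.36209716e-04
  1.22907239e+00 -2.11799477e-01]
0.053 [[269.5, 129.7], [339.4, 129.6]]
0.103 [[259.8, 132.6], [342.8, 132.4]]
[ 16  19  18  15  17  16  16  13  15  14  17  17  17  14  15  18  15  73
  43  70  57  77  75  75  75  80  80  83  91  96 101 101  99  96  97]
```

View pics/w4.png

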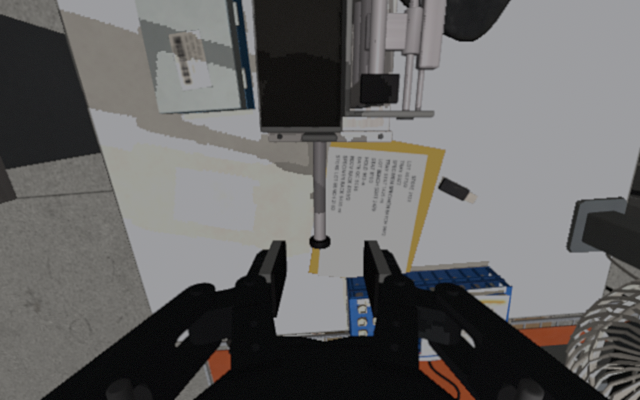

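>>> drive_tool(
  rows=[
    [0, 0, -7, 0, 0, -0.01, 1],
    [0, 0, -7, 0, 0, 0, 1],
    [0, 0, -7, 0, 0, 0, 1],
    [0, 0, -7, 0, 0, 0, 1],
    [0, 0, -7, 0, 0, 0, 1],
    [0, 0, -7, 0, 0, 0, 1],
    [0, 0, -7, 0, 0, 0, 1],
    [0, 0, -7, 0, 0, 0, 1],
  ],
)

```text
time: 10.07
tool_pos: [0.5958, -0.1497, 0.225]
tcp_rot: [-1.02, -2.966, 0.0]
wrist_force: [-0.4, -0.5, 0.3]
width: 1.0
grip_force: 0.0
```

>>> drive_tool(
  rows=[
    [0, 0, -7, 0, 0, 0, 1],
    [0, 0, -7, 0, 0, 0, 1],
    [0, 0, -7, 0, 0, 0, 1],
    [0, 0, -7, 0, 0, 0, 1],
    [0, 0, -6, 0, 0, 0, 1],
    [0, 0, 0, 0.0323, 0.0235, 0, 1],
    [0, 0, 0, 0.0323, 0.0235, 0, 1],
    [0, 0, 0, 0.0323, 0.0235, 0, 1],
  ],
)

```text
time: 10.73
tool_pos: [0.5034, -0.0718, 0.2246]
tcp_rot: [-0.12, -3.133, -0.002]
wrist_force: [-0.7, -0.3, -0.0]
width: 1.005
grip_force: 0.0
```

>>> drive_tool(
  rows=[
    [0, 0, 0, 0.0323, 0.0235, 0, 1],
    [0, 0, 0, 0.0323, 0.0235, 0, 1],
    [0, 0, 0, 0.0323, 0.0235, 0, 1],
    [0, 0, 0, 0, 0, 0, 1],
  ],
)

```text
time: 11.07
tool_pos: [0.4078, 0.0082, 0.2246]
tcp_rot: [-0.113, -3.131, -0.004]
wrist_force: [-0.4, -0.2, -1.5]
width: 1.0
grip_force: 0.0
```

Run:
```python
from h import *
s=status.read_state(); print(s['time'],s['q'])
a=-.0735; X=np.array([np.cos(a),np.sin(a),0]); Y=np.array([-np.sin(a),np.cos(a),0])
move([.4178,.0038,.018],R.from_matrix(np.array([-X,Y,[0,0,-1]]).T))
```

```text
11.0667 [-0.04283043 -0.25359142  2.13639565  0.00231073  1.26726574 -1.54194831]
shift tool [-0.0121 -0.0041  0.2065]
turn [ 0.11 -0.49  0.06]
```

>>> drive_tool(
  rows=[
    [0, 0, 0, -0.008, -0.004, 0.03, 1],
    [0, 0, 0, 0, 0, 0.04, 1],
    [0, 0, 0, 0, 0, 0.04, 1],
    [0, 0, 0, 0, 0, 0.04, 1],
    [0, 0, 0, 0, 0, 0.035, 1],
    [0, 0, 0, 0, 0, 0.02, 1],
    [0, 0, 0, 0, 0, 0, 1],
    [0, 0, 0, 0, 0, 0, 1],
  ],
)

```text
time: 11.73
tool_pos: [0.4196, 0.0003, 0.0209]
tcp_rot: [-0.118, -3.133, -0.0]
wrist_force: [0.5, 0.5, 0.3]
width: 1.003
grip_force: 0.0
```

>>> drive_tool(
  rows=[
    [0, 0, 0, -0.005, 0, 0, 1],
    [0, 0, 0, -0.005, 0, 0, 1],
    [0, 0, 0, -0.005, 0, 0, 1],
    [0, 0, 0, -0.006, 0, 0, 1],
    [0, 0, 0, -0.006, 0, 0, 1],
    [0, 0, 0, -0.006, 0, 0, 1],
    [0, 0, 0, -0.006, 0, 0, 1],
    [0, 0, 0, -0.006, 0, 0, 1],
  ],
)

```text
time: 12.4
tool_pos: [0.4678, -0.0031, 0.0234]
tcp_rot: [0.118, 3.139, -0.0]
wrist_force: [-2.0, 0.1, 2.3]
width: 1.001
grip_force: 1.1
```

>>> drive_tool(
  rows=[
    [0, 0, 0, -0.006, 0, 0, 1],
    [0, 0, 0, -0.006, 0, 0, 1],
    [0, 0, 0, -0.005, 0, 0, 1],
    [0, 0, 0, -0.004, 0, 0, 1],
    [0, 0, 0, 0, 0, 0, 1],
    [0, 0, 0, 0.012, 0, 0, 1],
    [0, 0, 0, 0.012, 0, 0, 1],
    [0, 0, 0, 0, 0, 0, 1],
  ],
)

```text
time: 13.07
tool_pos: [0.4599, -0.0025, 0.0221]
tcp_rot: [-0.118, -3.135, -0.0]
wrist_force: [-1.1, 0.0, 0.3]
width: 0.998
grip_force: 0.0
```

Run:
```python
from h import *
s=status.read_state(); q=read_camera('wrist'); save(q,'w5'); print(s['time'],s['tool_pos'],s['q'])
p=read_camera('side'); c=p['color'][140:280,230:400,::-1]
o=np.zeros((500,800,3),np.uint8); o[:330,:400]=cv2.resize(c,(400,330),interpolation=cv2.INTER_CUBIC); o[:500,400:]=cv2.resize(q['color'][:,160:480,::-1],(400,500)); cv2.imwrite('pics/v5.png',o)
```

```text
13.0667 [ 0.4599429  -0.00253911  0.02209803] [-5.97067401e-02  1.01114883e-01  2.23043436e+00  4.26711215e-05
  8.14503908e-01 -1.55547442e+00]
```

View pics/v5.png

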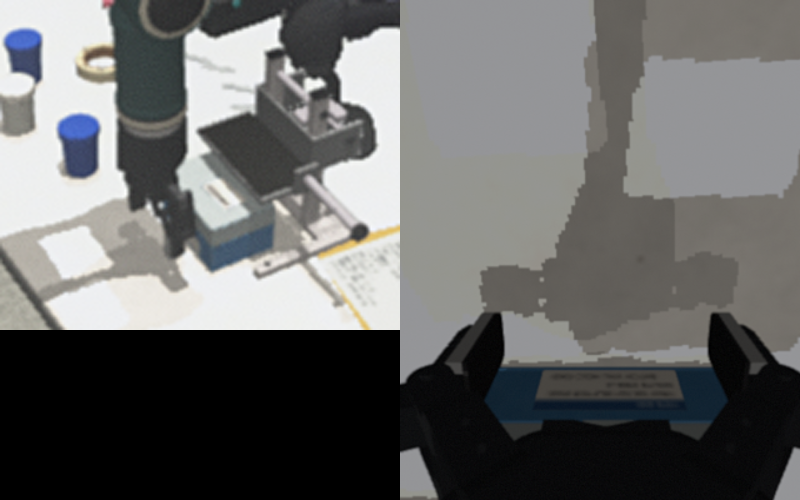

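>>> drive_tool(
  rows=[
    [0, -7, 0, 0, 0, 0, 1],
    [0, -7, 0, 0, 0, 0, 1],
    [0, -7, 0, 0, 0, 0, 1],
    [0, -7, 0, 0, 0, 0, 1],
    [0, 0, 0, 0, 0, 0, 1],
  ],
)

```text
time: 13.58
tool_pos: [0.4656, -0.0027, 0.0253]
tcp_rot: [0.099, 2.642, -0.025]
wrist_force: [-0.3, 0.0, 0.5]
width: 0.998
grip_force: 0.0
```

Run:
```python
from h import *
s=status.read_state(); print(s['q'],s['tool_pos'],s['wrist_force'],R.from_rotvec(s['tcp_rot']).as_matrix().round(3))
```

```text
[-0.05117361 -0.14037514  2.56551784 -0.0505732   0.21910207 -1.50076593] [ 0.46556672 -0.00273829  0.02533622] [-0.26206478  0.03705123  0.47280043] [[-0.876  0.075  0.476]
 [ 0.066  0.997 -0.035]
 [-0.477  0.    -0.879]]
```

>>> drive_tool(
  rows=[
    [0, 0, 0, 0.0038, 0, 0.007, 1],
    [0, 0, 0, -0.007, 0, 0.0038, 1],
    [0, 0, 0, -0.007, 0, 0.0038, 1],
    [0, 0, 0, -0.0053, 0, 0.0029, 1],
    [0, 0, 0, -0.0053, 0, 0.0029, 1],
    [0, 0, 0, -0.0053, 0, 0.0029, 1],
    [0, 0, 0, 0, 0, 0, 1],
  ],
)

```text
time: 14.17
tool_pos: [0.5, -0.0056, 0.0153]
tcp_rot: [0.1, 2.65, -0.025]
wrist_force: [0.1, 0.5, -0.0]
width: 1.001
grip_force: 0.0
```

Run:
```python
from h import *
s=status.read_state(); print(s['q'],s['tool_pos'],s['wrist_force'],R.from_rotvec(s['tcp_rot']).as_matrix().round(3))
```

```text
[-0.05410274 -0.03659321  2.49847424 -0.05236797  0.19054526 -1.50071799] [ 0.49995546 -0.00559093  0.01534622] [ 0.07108932  0.52274654 -0.04032487] [[-0.88   0.075  0.469]
 [ 0.066  0.997 -0.035]
 [-0.47   0.    -0.883]]
```

>>> drive_tool(
  rows=[
    [0, 0, 0, -0.0053, 0, 0.0028, 1],
    [0, 0, 0, -0.0053, 0, 0.0028, 1],
    [0, 0, 0, -0.0053, 0, 0.0028, 1],
    [0, 0, 0, -0.0053, 0, 0.0028, 1],
    [0, 0, 0, -0.0044, 0, 0.0023, 1],
    [0, 0, 0, 0, 0, 0, 1],
  ],
)

```text
time: 14.67
tool_pos: [0.5286, -0.0077, 0.0156]
tcp_rot: [0.1, 2.65, -0.025]
wrist_force: [0.5, 0.0, 0.5]
width: 1.003
grip_force: 0.0
```

>>> drive_tool(
  rows=[
    [0, 0, 0, -0.0026, 0, 0.0014, 1],
    [0, 0, 0, -0.0026, 0, 0.0014, 1],
    [0, 0, 0, 0, 0, 0, 1],
  ],
)

```text
time: 14.92
tool_pos: [0.5334, -0.0081, 0.0152]
tcp_rot: [0.1, 2.651, -0.025]
wrist_force: [-0.3, 0.2, 0.1]
width: 0.998
grip_force: 0.0
```

>>> drive_tool(
  rows=[
    [0, 0, 0, -0.0026, 0, 0.0014, 1],
    [0, 0, 0, 0, 0, 0, 1],
  ],
)

```text
time: 15.08
tool_pos: [0.5361, -0.0083, 0.015]
tcp_rot: [0.1, 2.651, -0.025]
wrist_force: [-1.6, -0.3, -0.1]
width: 0.998
grip_force: 0.2
```

Run:
```python
from h import *
s=status.read_state(); q=read_camera('wrist'); save(q,'w6')
p=read_camera('side'); save(p,'s6'); c=p['color'][140:280,230:400,::-1]
o=np.zeros((500,800,3),np.uint8); o[:330,:400]=cv2.resize(c,(400,330),interpolation=cv2.INTER_CUBIC); o[:500,400:]=cv2.resize(q['color'][:,160:480,::-1],(400,500)); cv2.imwrite('pics/v6.png',o)
```

```text
(no output)
```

View pics/v6.png

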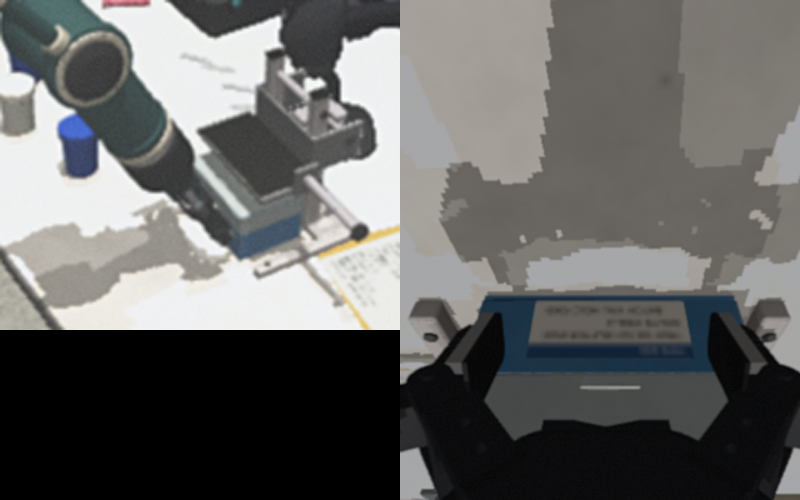

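```bash
cat > st.py <<'E'
from h import *
a=-.0735; Rz=np.array([[np.cos(a),np.sin(a)],[-np.sin(a),np.cos(a)]])
def tostand(P): return (Rz@(np.atleast_2d(P)[:,:2]-[.6326,-.0173]).T).T
E
python3 - <<'E'
from st import *
s=status.read_state(); p=read_camera('wrist')
g=p['color'].astype(int)
for u in (250,300,360,410): print(u,[tuple(g[v,u]) for v in range(228,246,2)])
P=onplane(p,[[225.6,236.5],[329,236.5],[432,237]],0.,s); print(np.round(tostand(P),4))
P=onplane(p,[[188,243],[466,243]],.012,s); print('feet',np.round(tostand(P),4)); print('tcp',tostand(s['tool_pos']))
E
```

```text
250 [(np.int64(114), np.int64(111), np.int64(105)), (np.int64(121), np.int64(118), np.int64(112)), (np.int64(147), np.int64(143), np.int64(137)), (np.int64(108), np.int64(104), np.int64(98)), (np.int64(71), np.int64(77), np.int64(83)), (np.int64(26), np.int64(50), np.int64(69)), (np.int64(18), np.int64(35), np.int64(50)), (np.int64(26), np.int64(50), np.int64(69)), (np.int64(25), np.int64(49), np.int64(68))]
300 [(np.int64(163), np.int64(160), np.int64(156)), (np.int64(164), np.int64(159), np.int64(152)), (np.int64(127), np.int64(124), np.int64(117)), (np.int64(102), np.int64(99), np.int64(93)), (np.int64(69), np.int64(76), np.int64(81)), (np.int64(24), np.int64(49), np.int64(67)), (np.int64(59), np.int64(66), np.int64(71)), (np.int64(99), np.int64(95), np.int64(90)), (np.int64(93), np.int64(89), np.int64(84))]
360 [(np.int64(164), np.int64(161), np.int64(157)), (np.int64(161), np.int64(156), np.int64(150)), (np.int64(105), np.int64(103), np.int64(97)), (np.int64(107), np.int64(103), np.int64(97)), (np.int64(72), np.int64(77), np.int64(83)), (np.int64(26), np.int64(51), np.int64(70)), (np.int64(60), np.int64(68), np.int64(74)), (np.int64(98), np.int64(95), np.int64(90)), (np.int64(95), np.int64(91), np.int64(85))]
410 [(np.int64(111), np.int64(108), np.int64(102)), (np.int64(104), np.int64(99), np.int64(95)), (np.int64(104), np.int64(100), np.int64(95)), (np.int64(105), np.int64(100), np.int64(95)), (np.int64(69), np.int64(76), np.int64(82)), (np.int64(30), np.int64(55), np.int64(75)), (np.int64(27), np.int64(51), np.int64(70)), (np.int64(26), np.int64(51), np.int64(68)), (np.int64(26), np.int64(50), np.int64(69))]
[[-0.0939 -0.0572]
 [-0.0938  0.0061]
 [-0.0931  0.0693]]
feet [[-0.1036 -0.0728]
 [-0.1032  0.0823]]
tcp [[-0.09693169  0.00192079]]
```

>>> drive_tool(
  rows=[
    [0, 0, 0, -0.0026, 0, 0.0014, 1],
    [0, 0, 0, -0.0026, 0, 0.0014, 1],
    [0, 0, 0, 0, 0, 0, 1],
  ],
)

```text
time: 15.48
tool_pos: [0.5423, -0.0087, 0.0151]
tcp_rot: [0.1, 2.651, -0.025]
wrist_force: [0.0, -0.1, -0.2]
width: 1.0
grip_force: 0.2
```

>>> drive_tool(
  rows=[
    [0, 0, 0, -0.0018, 0, 0.0009, 1],
    [0, 0, 0, 0, 0, 0, 1],
  ],
)

```text
time: 15.65
tool_pos: [0.544, -0.0089, 0.015]
tcp_rot: [0.1, 2.651, -0.025]
wrist_force: [-0.5, -0.3, -1.1]
width: 0.999
grip_force: 0.3
```

>>> drive_tool(
  rows=[
    [0, 0, 0, -0.0018, 0, 0.0009, 1],
    [0, 0, 0, 0, 0, 0, 1],
  ],
)

```text
time: 15.82
tool_pos: [0.5459, -0.009, 0.015]
tcp_rot: [0.1, 2.651, -0.025]
wrist_force: [-0.3, 0.6, -1.2]
width: 0.999
grip_force: 0.3
```

>>> drive_tool(
  rows=[
    [0, 0, 0, -0.0018, 0, 0.0009, 1],
    [0, 0, 0, 0, 0, 0, 1],
  ],
)

```text
time: 15.98
tool_pos: [0.5467, -0.0091, 0.0144]
tcp_rot: [0.1, 2.654, -0.025]
wrist_force: [-4.5, 0.5, 3.4]
width: 0.998
grip_force: 2.5
```

>>> drive_tool(
  rows=[
    [0, 0, 0, -0.0018, 0, 0.0009, 1],
    [0, 0, 0, 0, 0, 0, 1],
  ],
)

```text
time: 16.15
tool_pos: [0.5468, -0.0091, 0.0134]
tcp_rot: [0.1, 2.657, -0.025]
wrist_force: [-10.2, 0.5, 7.3]
width: 1.0
grip_force: 5.5
```

Run:
```python
from st import *
s=status.read_state(); p=read_camera('wrist'); save(p,'w7'); print('tcp',tostand(s['tool_pos']),s['wrist_force'])
g=p['color'].astype(int)
rows=[]
for u in (250,300,360,410):
    b=g[200:260,u]; k=np.argmax((b[:,2]-b[:,0]>20))+200; rows.append((u,k-1))
print(rows); print(np.round(tostand(onplane(p,rows,0.,s)),4))
```

```text
tcp [[-0.0862003   0.00185663]] [-10.19484266   0.52879186   7.32652002]
[(250, np.int64(238)), (300, np.int64(238)), (360, np.int64(238)), (410, np.int64(238))]
[[-0.084  -0.0419]
 [-0.0839 -0.0116]
 [-0.0838  0.0247]
 [-0.0838  0.055 ]]
```

>>> drive_tool(
  rows=[
    [0, 0, 0, 0.0066, 0, -0.0036, 1],
    [0, 0, 0, 0.0132, 0, -0.0072, 1],
    [0, 0, 0, 0, 0, -0.03, 1],
    [0, 0, 0, 0, 0, -0.04, 1],
    [0, 0, 0, 0, 0, -0.04, 1],
    [0, 0, 0, 0, 0, -0.04, 1],
    [0, 7, 0, 0, 0, -0.02, 1],
    [0, 7, 0, 0, 0, 0, 1],
  ],
)

```text
time: 16.87
tool_pos: [0.4473, -0.0013, 0.1731]
tcp_rot: [0.108, 2.885, -0.013]
wrist_force: [2.1, 0.6, 0.9]
width: 0.998
grip_force: 0.0
```

>>> drive_tool(
  rows=[
    [0, 7, 0, 0, 0, 0, 1],
    [0, 7, 0, 0, 0, 0, 1],
    [0, 0, 0, 0, 0, 0, 1],
  ],
)

```text
time: 17.12
tool_pos: [0.452, -0.0021, 0.1658]
tcp_rot: [-0.118, -3.138, -0.0]
wrist_force: [-0.1, 0.1, -0.4]
width: 0.998
grip_force: 0.0
```

Run:
```python
from st import *
a=-.0735; X=np.array([np.cos(a),np.sin(a),0]); Y=np.array([-np.sin(a),np.cos(a),0])
s=status.read_state(); print(s['time'],s['tool_pos'],s['q'])
Rm=R.from_matrix(np.array([-X,Y,[0,0,-1]]).T)
move([.434,.296,.2],Rm); print(Rm.inv().apply(np.array([.434,.296,.2])-s['tool_pos']))
p=read_camera('wrist');save(p,'w8')
for d in masks_of(p,'specimen_cup'): print(d['score'],d['bbox'],p['color'][d['mask']].mean(0))
p=read_camera('top')
for d in masks_of(p,'specimen_cup'):
    c=p['color'][d['mask']].mean(0); b=d['bbox']; print('top',d['score'],b,c.round(),onplane(p,[[(b[0]+b[2])/2,(b[1]+b[3])/2]],.07).round(4))
p=read_camera('side')
for d in masks_of(p,'specimen_cup'):
    c=p['color'][d['mask']].mean(0); b=d['bbox']; print('side',d['score'],b,c.round(),onplane(p,[[(b[0]+b[2])/2,(b[1]+b[3])/2]],.035).round(4))
```

```text
17.1167 [ 0.45199996 -0.00206281  0.16583777] [-5.96664083e-02 -1.12808477e-01  2.13256461e+00 -1.89093585e-05
  1.12335295e+00 -1.55507500e+00]
shift tool [ 0.0404  0.2959 -0.0341]
turn [-0.   -0.09 -0.11]
[ 0.03983926  0.29593626 -0.03416223]
0.97 [472.3, 165.8, 556.9, 227.7] [24.10303475 47.04136074 93.69848262]
0.72 [584.9, 132.8, 636.3, 182.9] [54.08689459 52.76210826 48.96153846]
top 0.89 [182.5, 201.1, 204.4, 218.5] [ 50.  97. 194.] [[0.4882 0.3921 0.07  ]]
top 0.7 [261.9, 208.2, 274.0, 227.3] [ 61. 111. 214.] [[0.4641 0.1773 0.07  ]]
top 0.58 [214.5, 218.3, 235.7, 237.5] [206. 206. 211.] [[0.4358 0.3004 0.07  ]]
side 0.76 [227.4, 168.1, 243.3, 195.8] [170. 170. 166.] [[0.4379 0.3185 0.035 ]]
side 0.65 [253.1, 186.4, 276.8, 214.6] [ 85. 100. 146.] [[0.4697 0.1849 0.035 ]]
side 0.51 [235.0, 150.0, 247.3, 176.3] [ 76.  92. 143.] [[0.5003 0.4034 0.035 ]]
```

>>> drive_tool(
  rows=[
    [0, 0, 0, 0.005, 0.0373, -0.0043, 1],
    [0, 0, 0, 0.005, 0.0373, -0.0043, 1],
    [0, 0, 0, 0.005, 0.0373, -0.0043, 1],
    [0, 0, 0, 0.005, 0.0373, -0.0043, 1],
    [0, 0, 0, 0.005, 0.0373, -0.0043, 1],
    [0, 0, 0, 0.005, 0.0373, -0.0043, 1],
    [0, 0, 0, 0.005, 0.0373, -0.0043, 1],
    [0, 0, 0, 0.005, 0.0373, -0.0043, 1],
  ],
)

```text
time: 18.08
tool_pos: [0.4287, 0.3004, 0.2008]
tcp_rot: [0.117, 3.137, 0.002]
wrist_force: [0.6, -1.1, -0.7]
width: 1.001
grip_force: 0.0
```

>>> drive_tool(
  rows=[
    [0, 0, 0, 0, 0, 0, 1],
    [0, 0, 0, 0, 0, 0, 1],
  ],
)

```text
time: 18.25
tool_pos: [0.429, 0.3004, 0.2007]
tcp_rot: [0.112, 3.138, 0.002]
wrist_force: [0.5, -0.9, 0.1]
width: 0.998
grip_force: 0.0
```

Run:
```python
from st import *
s=status.read_state(); p=read_camera('wrist');save(p,'w9'); print(s['tool_pos'])
for d in masks_of(p,'specimen_cup'): print(d['score'],d['bbox'],p['color'][d['mask']].mean(0))
a=np.linspace(0,2*np.pi,40); c=p['color'][:,:,::-1].copy()
for z,r in ((.07,.027),(0,.024)):
    q=proj(p,np.c_[.434+r*np.cos(a),.298+r*np.sin(a),0*a+z],s); cv2.polylines(c,[np.round(q).astype(int)],True,(0,0,255),1)
cv2.imwrite('pics/v9.png',c)
```

```text
[0.42903482 0.30038718 0.20066529]
0.79 [192.7, 197.9, 248.3, 254.2] [ 26.1231405   51.10867769 101.15206612]
0.74 [388.1, 206.6, 446.9, 262.6] [25.55955812 48.61767531 95.44668588]
0.72 [306.4, 169.0, 355.1, 223.7] [108.49215143 105.23638042  99.72206833]
```

View pics/v9.png

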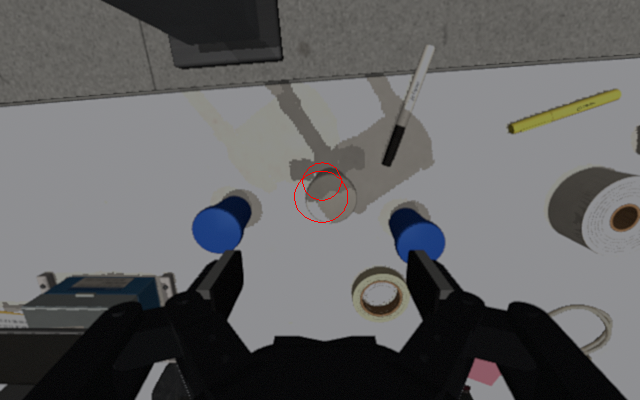

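Run:
```python
from st import *
s=status.read_state(); p=read_camera('wrist')
g=cv2.GaussianBlur(cv2.cvtColor(p['color'],cv2.COLOR_RGB2GRAY),(3,3),0)
h=cv2.HoughCircles(cv2.resize(g[150:250,280:380],None,fx=4,fy=4,interpolation=cv2.INTER_CUBIC),cv2.HOUGH_GRADIENT,1,40,param1=60,param2=20,minRadius=90,maxRadius=125)
print(h)
for c in h[0][:3]: u=(280+c[0]/4,150+c[1]/4); P=onplane(p,[u],.07,s)[0]; print(u,c[2]/4,P.round(4))
P=onplane(p,[[330,197]],.07,s)[0]; print(P)
a=-.0735; X=np.array([np.cos(a),np.sin(a),0]); Y=np.array([-np.sin(a),np.cos(a),0])
Rm=R.from_matrix(np.array([-X,Y,[0,0,-1]]).T)
move([P[0],P[1],.018],Rm)
```

```text
NoneTraceback (most recent call last):
  File "<stdin>", line 6, in <module>
TypeError: 'NoneType' object is not subscriptable
```

Run:
```python
from st import *
s=status.read_state(); p=read_camera('wrist')
print(onplane(p,[[330,197],[328,197]],.07,s).round(4))
for d in masks_of(p,'specimen_cup'):
    if p['color'][d['mask']].mean(0).std()<12:
        m=d['mask'].astype(np.uint8); c=max(cv2.findContours(m,0,2)[0],key=cv2.contourArea); print(cv2.minEnclosingCircle(c),d['bbox'])
a=-.0735; X=np.array([np.cos(a),np.sin(a),0]); Y=np.array([-np.sin(a),np.cos(a),0])
Rm=R.from_matrix(np.array([-X,Y,[0,0,-1]]).T)
P=onplane(p,[[330,197]],.07,s)[0]
move([P[0]+.001,P[1]-.001,.018],Rm)
```

```text
[[0.4343 0.3043 0.07  ]
 [0.4342 0.3023 0.07  ]]
((332.95501708984375, 195.11953735351562), 27.765748977661133) [308.9, 168.7, 358.0, 222.4]
((42.088233947753906, 363.5), 55.060699462890625) [0.0, 326.3, 86.5, 400.0]
shift tool [-0.005   0.0063  0.1817]
turn [-0.02 -0.   -0.19]
```

>>> drive_tool(
  rows=[
    [0, 0, 0, -0.005, 0.004, 0.03, 1],
    [0, 0, 0, 0, 0, 0.04, 1],
    [0, 0, 0, 0, 0, 0.04, 1],
    [0, 0, 0, 0, 0, 0.035, 1],
    [0, 0, 0, 0, 0, 0.025, 1],
    [0, 0, 0, 0, 0, 0.0117, 1],
    [0, 0, 0, 0, 0, 0, 1],
    [0, 0, 0, 0, 0, 0, 1],
  ],
)

```text
time: 19.17
tool_pos: [0.4357, 0.302, 0.0184]
tcp_rot: [-0.12, -3.139, 0.0]
wrist_force: [0.2, -0.3, 0.8]
width: 1.0
grip_force: 0.0
```

>>> drive_tool(
  rows=[
    [0, 0, 0, 0, 0, 0, 0.75],
    [0, 0, 0, 0, 0, 0, 0.65],
    [0, 0, 0, 0, 0, 0, 0.55],
    [0, 0, 0, 0, 0, 0, 0.4],
    [0, 0, 0, 0, 0, 0, 0.4],
    [0, 0, 0, 0, 0, 0, 0.4],
  ],
  force=25,
)

```text
time: 19.67
tool_pos: [0.4372, 0.3037, 0.0205]
tcp_rot: [0.117, 3.136, 0.003]
wrist_force: [-0.0, -0.8, 6.3]
width: 0.616
grip_force: 24.9
```

>>> drive_tool(
  rows=[
    [0, 0, 0, 0, 0, -0.01, 0.4],
    [0, 0, 0, 0, 0, -0.02, 0.4],
    [0, 0, 0, 0, 0, -0.03, 0.4],
    [0, 0, 0, 0, 0, -0.04, 0.4],
    [0, 0, 0, 0, 0, -0.04, 0.4],
    [0, 0, 0, 0, 0, -0.04, 0.4],
    [0, 0, 0, 0, 0, -0.03, 0.4],
    [0, 0, 0, 0, 0, -0.01, 0.4],
  ],
)

```text
time: 20.33
tool_pos: [0.4378, 0.3043, 0.2457]
tcp_rot: [0.117, 3.13, 0.01]
wrist_force: [2.0, 0.9, -0.1]
width: 0.613
grip_force: 26.4
```

Run:
```python
from st import *
s=status.read_state(); p=read_camera('wrist'); save(p,'w10'); print(s['width'],s['grip_force'],s['wrist_force'])
a=-.0735; X=np.array([np.cos(a),np.sin(a),0]); Y=np.array([-np.sin(a),np.cos(a),0])
Rm=R.from_matrix(np.array([-X,Y,[0,0,-1]]).T)
P=np.array([.6326,-.0173,0])-.048*X; print(P)
move([P[0],P[1],.235],Rm)
cv2.imwrite('pics/v10.png',p['color'][:,:,::-1])
```

```text
0.6129151456906341 26.385359466075897 [ 2.00449531  0.92880565 -0.06400312]
[ 0.5847296  -0.01377518  0.        ]
shift tool [-0.1701 -0.3063  0.0097]
turn [ 0.38  0.5  -0.08]
```

View pics/v10.png

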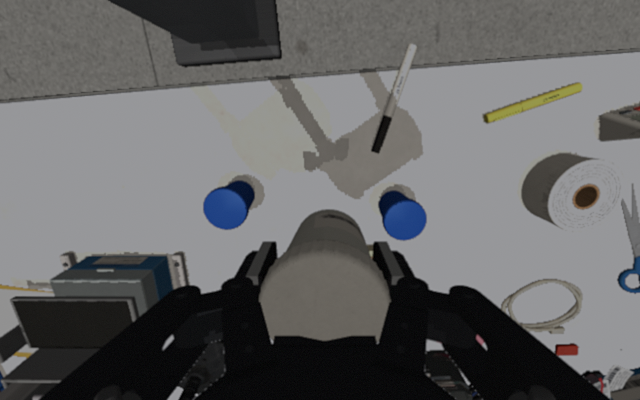

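>>> drive_tool(
  rows=[
    [0, 0, 0, -0.006, -0.0105, 0, 0.4],
    [0, 0, 0, -0.013, -0.0235, 0, 0.4],
    [0, 0, 0, -0.0175, -0.0315, 0, 0.4],
    [0, 0, 0, -0.0175, -0.0315, 0, 0.4],
    [0, 0, 0, -0.0175, -0.0315, 0, 0.4],
    [0, 0, 0, -0.0175, -0.0315, 0, 0.4],
    [0, 0, 0, -0.0175, -0.0315, 0, 0.4],
    [0, 0, 0, -0.0175, -0.0315, 0, 0.4],
  ],
)

```text
time: 21.05
tool_pos: [0.5405, 0.0681, 0.2344]
tcp_rot: [-0.118, -3.133, 0.002]
wrist_force: [1.4, 1.1, -0.5]
width: 0.611
grip_force: 26.4
```

>>> drive_tool(
  rows=[
    [0, 0, 0, -0.0175, -0.0315, 0, 0.4],
    [0, 0, 0, -0.0175, -0.0315, 0, 0.4],
    [0, 0, 0, -0.008, -0.0145, 0, 0.4],
    [0, 0, 0, -0.003, -0.005, 0, 0.4],
    [0, 0, 0, 0, 0, 0, 0.4],
    [0, 0, 0, 0, 0, 0, 0.4],
  ],
)

```text
time: 21.55
tool_pos: [0.5804, -0.0148, 0.2358]
tcp_rot: [-0.119, -3.135, -0.001]
wrist_force: [-1.0, 0.1, -0.7]
width: 0.613
grip_force: 26.4
```

Run:
```python
from st import *
a=-.0735; X=np.array([np.cos(a),np.sin(a),0]); Y=np.array([-np.sin(a),np.cos(a),0])
Rm=R.from_matrix(np.array([-X,Y,[0,0,-1]]).T)
move([.5847,-.0138,.1255],Rm); s=status.read_state(); print(s['wrist_force'],s['grip_force'],tostand(s['tool_pos']))
```

```text
shift tool [-0.0047  0.0012  0.1103]
turn [ 0.03 -0.25 -0.13]
[-1.01040227  0.14951933 -0.74870285] 26.437224447727203 [[-0.05224018 -0.00131043]]
```

>>> drive_tool(
  rows=[
    [0, 0, 0, -0.0045, 0.001, 0.01, 0.4],
    [0, 0, 0, 0, 0, 0.02, 0.4],
    [0, 0, 0, 0, 0, 0.025, 0.4],
    [0, 0, 0, 0, 0, 0.025, 0.4],
    [0, 0, 0, 0, 0, 0.015, 0.4],
    [0, 0, 0, 0, 0, 0.009, 0.4],
    [0, 0, 0, 0, 0, 0.004, 0.4],
    [0, 0, 0, 0, 0, 0, 0.4],
  ],
)

```text
time: 22.22
tool_pos: [0.5857, -0.0132, 0.129]
tcp_rot: [-0.116, -3.138, -0.0]
wrist_force: [0.2, -0.8, 0.0]
width: 0.617
grip_force: 26.4
```

>>> drive_tool(
  rows=[
    [0, 0, 0, 0, 0, 0.001, 0.4],
    [0, 0, 0, 0, 0, 0, 0.4],
  ],
)

```text
time: 22.38
tool_pos: [0.5876, -0.0139, 0.1305]
tcp_rot: [0.117, 3.137, -0.0]
wrist_force: [-0.0, -0.3, -0.6]
width: 0.615
grip_force: 26.4
```

>>> drive_tool(
  rows=[
    [0, 0, 0, 0.002, 0, 0.002, 0.4],
    [0, 0, 0, 0, 0, 0.001, 0.4],
    [0, 0, 0, 0, 0, 0, 0.4],
    [0, 0, 0, 0, 0, 0, 0.4],
  ],
)

```text
time: 22.72
tool_pos: [0.5846, -0.0141, 0.1264]
tcp_rot: [0.118, 3.139, -0.0]
wrist_force: [0.2, -0.3, -0.3]
width: 0.617
grip_force: 26.4
```

>>> drive_tool(
  rows=[
    [0, 0, 0, 0, 0, 0.001, 0.4],
    [0, 0, 0, 0, 0, 0, 0.4],
  ],
)

```text
time: 22.88
tool_pos: [0.5845, -0.0141, 0.1251]
tcp_rot: [0.118, 3.139, -0.0]
wrist_force: [0.3, 0.4, -0.9]
width: 0.613
grip_force: 26.4
```

>>> drive_tool(
  rows=[
    [0, 0, 0, 0, 0, 0.001, 0.4],
    [0, 0, 0, 0, 0, 0, 0.4],
  ],
)

```text
time: 23.05
tool_pos: [0.5844, -0.0141, 0.1239]
tcp_rot: [-0.118, -3.139, -0.0]
wrist_force: [0.2, 0.1, -0.7]
width: 0.615
grip_force: 26.4
```

>>> drive_tool(
  rows=[
    [0, 0, 0, 0, 0, 0.001, 0.4],
    [0, 0, 0, 0, 0, 0, 0.4],
  ],
)

```text
time: 23.22
tool_pos: [0.5847, -0.0141, 0.1232]
tcp_rot: [0.118, 3.139, -0.0]
wrist_force: [-0.2, 0.6, 0.5]
width: 0.612
grip_force: 26.4
```

>>> drive_tool(
  rows=[
    [0, 0, 0, 0, 0, 0.0007, 0.4],
    [0, 0, 0, 0, 0, 0, 0.4],
  ],
)

```text
time: 23.38
tool_pos: [0.5851, -0.014, 0.123]
tcp_rot: [0.118, 3.138, -0.0]
wrist_force: [0.5, 0.4, 3.3]
width: 0.616
grip_force: 26.3
```

>>> drive_tool(
  rows=[
    [0, 0, 0, 0, 0, 0, 0.63],
    [0, 0, 0, 0, 0, 0, 0.66],
    [0, 0, 0, 0, 0, 0, 0.72],
    [0, 0, 0, 0, 0, 0, 0.85],
    [0, 0, 0, 0, 0, 0, 0.95],
    [0, 0, 0, 0, 0, 0, 0.95],
  ],
)

```text
time: 23.88
tool_pos: [0.5843, -0.014, 0.1222]
tcp_rot: [-0.118, -3.139, 0.0]
wrist_force: [0.1, 0.7, 0.2]
width: 0.945
grip_force: 0.0
```

>>> drive_tool(
  rows=[
    [0, 0, 0, 0, 0, -0.015, 0.95],
    [0, 0, 0, 0, 0, -0.03, 0.95],
    [0, 0, 0, 0, 0, -0.04, 0.95],
    [0, 0, 0, 0, 0, -0.03, 0.95],
    [0, 0, 0, 0.03, 0, 0, 0.95],
    [0, 0, 0, 0.04, 0, 0, 0.95],
    [0, 0, 0, 0.04, 0, 0, 0.95],
    [0, 0, 0, 0.03, 0, 0, 0.95],
  ],
)

```text
time: 24.55
tool_pos: [0.4423, -0.0033, 0.2371]
tcp_rot: [-0.118, -3.138, 0.0]
wrist_force: [-0.3, -0.6, -0.1]
width: 0.949
grip_force: 0.0
```

Run:
```python
from st import *
s=status.read_state(); print(s['time'],s['tool_pos'])
q=read_camera('top'); save(q,'t11')
p=read_camera('side'); save(p,'s11'); c=p['color'][130:350,215:400,::-1]
o=np.zeros((580,800,3),np.uint8); o[:550,:462]=cv2.resize(c,(462,550),interpolation=cv2.INTER_CUBIC); o[:330,465:795]=cv2.resize(q['color'][130:240,290:400,::-1],(330,330),interpolation=cv2.INTER_CUBIC); cv2.imwrite('pics/v11.png',o)
```

```text
24.55 [ 0.44227705 -0.00333675  0.23709369]
```

View pics/v11.png

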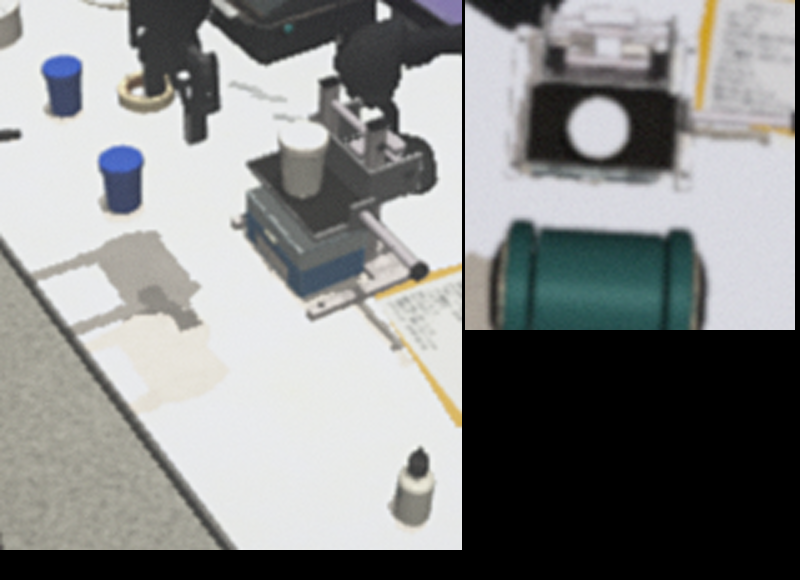

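The white cup stands upright on the raised shelf at about (302,160) in the crop. The box is home between the feet, the bystanders haven't moved, and the robot is clear.

```bash
python3 -c "
from h import *
print(workorder.finish_job())"
```

```text
the job is handed in; nothing more can be done
None
```

The job is handed in: the shelf hangs on the second rung, the tip box is home against the uprights (about 6 mm left of centre), and the specimen cup stands upright on the shelf, all in about 25 s. I viewed 11 pictures, one over the limit of 10.

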